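# Lay the pigment jar on the jar roller and hold its run dial at the third click

### The job

Lay the pigment jar that stands upright beside the jar roller on its side in the roller's cradle, lengthwise on the two rollers, and let go of it. Then, with the fingertips, press the rubber pad on the lever of the spring-return run dial down past its first two clicks to the third mark, not on down to the stop, and finish while still holding it there: the dial springs back if released, so do not let go at the end. Leave the jar lying in the cradle and do not shift the tin, the tape roll and the small cup standing about.

Things in the scene. Friction and masses are not known exactly. Their poses are not given: they have to be found in the camera images.
- jar: The pigment jar: a closed clear round jar with a label and a broad white and ochre screw cap, 47 mm diameter, 98 mm tall, about 110 g, standing upright on the bench left of the jar roller. Origin at the centre of its underside, z axis along the jar towards the cap. It can be gripped across its diameter at any height (the cap is the upper 25 mm and about as wide as the body).
- jar_mid (a point): Middle of the jar, on its axis, 49 mm from its underside.
- jar_roller: The jar roller, fixed to the bench: a grey base plate 170 (x) by 270 (y) mm, top 16 mm above the bench, origin at the centre of its underside on the bench. The roller cradle lies crosswise on its left (+y) part, the dial unit stands on its right (-y) part. Its own x axis points away from the robot, give or take a yaw of 0.22 rad.
- cradle (a point): Where the jar's middle comes to lie, 61 mm above the bench; axes as the jar roller's. Two fixed rubber rollers (diameter 20, length 112 mm) run along y, axes at x = +20 and -20 mm, 34 mm above the bench; the jar lies in the valley between them, along y, either way round, its underside then 38 mm above the bench. Low end plates, tops 46 mm above the bench, have inner faces at y = +60 and -60 mm.
- dial_unit: The dial's housing: two black round cheeks of 36 mm radius, 60 mm wide over both. Origin on the dial's axis, 70 mm above the bench, 36 mm in x and -144 mm in y from the cradle point in the roller's frame; the axis is the unit's y axis. White ridges on the cheeks' rims facing the robot: the lever stands level with the upper, middle, lower ridge at the first, second, third click.
- dial_pad (a point): Centre of the upper face of the black rubber pad (26 long, 32 wide, 9 mm thick) at the end of the dial's lever, 95 mm from the dial's axis on the robot's side. Press here from above. It moves on a circle about that axis: at rest the lever points 0.42 rad above level (pad face 113 mm above the bench), at the third click 0.42 rad below (pad face 35 mm above the bench).
- dial (a joint): Angle of the dial in rad: 0 at rest (up), grows as the pad is pressed down. Clicks at 0.28, 0.56 and 0.84 (third); hard stop at 1.014, half a click beyond the third. A return spring drives it back to 0 from anywhere: pressing down at the pad takes 1 to 3 N near rest, rising to 3 to 6 N near the third click, with a ripple of about 1 N at each click.
- tin: Bystander: blue-grey round tin, 57 mm diameter, 72 mm tall, origin at the centre of its underside.
- tape: Bystander: roll of masking tape lying flat, 105 mm diameter, 25 mm high.
- cup: Bystander: small pink-stained plastic cup, 79 mm diameter, 63 mm high.
Things that resemble listed ones, but are neither listed nor needed, are in the scene too. What is shaped like the jar but purple or red is not meant.

How it is judged:
By the outcome, as a careful person would: the job done as asked, in the order asked, and still so for the second after the job is handed in, while the arm keeps its last pose, push and grip.
It also fails if it takes over 46 s, if anything falls off the work surface, if the arm or the gripper's body presses on something with over 40 N, if the wrist force passes 120 N, or if a joint passes its speed limit or range.

### The arm

A 7-joint arm with a two-finger parallel gripper is mounted at the origin on a cart in front of the work surface, level with it; the furniture and walls round the work are solid. World frame = base frame: x ahead of the robot, y to its left, z up, the work surface at z = 0. Lengths are in m, angles in rad, forces in N, time in s.
With the tool pointing down it reaches from about 0.425 to 1.025 m from the base axis. Payload 3.6 kg.
Tool frame: the origin (TCP) lies at the very end of the fingers, on their centre line; the grasp point (between the pads) lies 19 mm behind it; x points along the fingers, y is the direction in which the jaws open and shut, and the axes are right-handed (so a half turn about x gives the same grasp; the last joint's range is limited). The gripper opens to 85 mm and grips with 20 to 120 N. Pads are 22 mm wide; open, the fingers measure 114 mm over their backs; the gripper's body (76 mm by 85 mm) begins 54 mm behind the grasp point. The pads swing forward as they close: fully open they stand 13 mm farther back than shut.
Start: joints at [1.133, 0.591, 0.048, 1.609, -0.033, 0.943, -0.034], TCP at [0.244, -0.683, 0.231] pointing down, gripper open.
Joint ranges: [-2.69, 2.69], [-0.47, 2.24], [-1.27, 1.36], [0.19, 2.51], [-1.53, 4.68], [0.08, 2.07], [-3.09, 3.09]. Speed limits (rad/s): [2.57, 2.57, 3.14, 3.14, 3.14, 3.14, 3.14].

### API

Orientations are given as a unit quaternion [w, x, y, z].
In Python, from workcell import arm gives the robot as it stands.
- The arm moves only by the tool servo_tool, never from a script. Its argument "increments" is a list of rows, each a list of 5 numbers: the opening, from 0 (shut) to 1 (fully open), then the shift along the tool's x, y, z in cm, then the turn about the tool's x in rad. A call has 1 to 5 rows; each row is the pose to reach, as a shift and turn from the pose measured when the call began, along the tool's axes at that moment; what a row does not reach only later rows make up. A row lasts 1/12 s, in which the tool goes at most 41.7 mm and 7.16 degrees, less where a joint would pass 70% of its speed; a pose out of reach is approached as far as the arm can. A call with a gripper value outside its range is refused whole. The fingers move at their own pace and stop on an object; "grip_force" is the grip in N (left out, the last holds). Time passes only in rows, so rows that repeat a pose let the fingers close. It gives the time, the measured TCP pose, the force and the opening at its end, in the units of the state.
- arm.get_state(): the state, without advancing time (a new reading comes with each control period).
- arm.read_camera(name): name is "scene" or "top" or "wrist"; returns (picture, depth): 480x640x3 uint8, blue, green, red; 480x640 float32, m along the optical axis (not along the pixel's ray), 0 where there is no reading.
- arm.get_calibration(name): a dict with "mtx" (3x3 intrinsics, pixels), "xyz" and "attitude" of the camera in the world; the wrist camera has in their place "hand_eye" (4x4, takes a point from camera to tool coordinates, whose origin is the TCP and whose axes are the tool frame's). Camera axes: x right, y up, looking along -z (the intrinsics and any distortion apply to the point x, -y, -z); pixel columns grow to the right and rows downward; lengths in m; the calibration is good to about 2 mm. A picture is of the moment at which its call begins: read the wrist's pose just before it. get_calibration takes no time and is no camera call.
- arm.close_job(): hands the job in, once; it reports no verdict.
The state is a dict: "t": time; "q": joint angles; "qd": joint speeds; "effort": joint torques, N m; "tcp_pos": TCP position; "tool_rot": TCP orientation; "force": force on the tool from outside, world axes, zero at the start; "ft_torque": the same for the moment, N m; "finger_gap": opening from 0.0 (shut) to 1.0 (fully open).
Only numpy, scipy, OpenCV 4.12 (cv2) and the standard library are available. Lean on these libraries where they do the work, as an engineer would, in place of code of your own. Each camera call takes 0.05 s, during which the arm holds its last target. There are 200 camera calls.

## Working session

There is one attempt and no reset: what is moved stays moved. The work goes in short steps, Python scripts to look and compute and a tool call to move; the robot and the scene stay as the last step left them, time stands still between calls to the robot, and variables do not carry over. Pictures are saved under pics/ and viewed, about 8 in all and at most 12, crops included, and the job is handed in when it is done.

Besides the shell and the picture viewer there is one more tool, called after ">>>" as name([rows], argument=value, ...), one row to a line, values as JSON. servo_tool: Moves the arm, as the interface text tells. Its arguments: {"type":"object","properties":{"increments":{"type":"array"},"grip_force":{"type":"number"}},"required":["increments"]}

```bash
mkdir -p pics; ls; cat > h.py <<'E'
import numpy as np, cv2
from scipy.spatial.transform import Rotation as R
from workcell import arm
def rot(q): return R.from_quat([q[1],q[2],q[3],q[0]]).as_matrix()
def cam(name):
    s=arm.get_state(); im,d=arm.read_camera(name); c=arm.get_calibration(name)
    if 'hand_eye' in c:
        T=np.eye(4);T[:3,:3]=rot(s['tool_rot']);T[:3,3]=s['tcp_pos'];T=T@np.array(c['hand_eye'])
    else:
        T=np.eye(4);a=np.array(c['attitude']);T[:3,:3]=a if a.shape==(3,3) else rot(a);T[:3,3]=c['xyz']
    return im,d,np.array(c['mtx']),T,c
def ray(K,T,u,v):
    p=np.linalg.inv(K)@[u,v,1]; return T[:3,3],T[:3,:3]@[p[0],-p[1],-p[2]] if 0 else T[:3,:3]@np.array([p[0],-p[1],-1])
def plane(K,T,u,v,z):
    o,d=ray(K,T,u,v); return o+d*(z-o[2])/d[2]
def pt(K,T,d,u,v):
    o,r=ray(K,T,u,v); return o+r*d[int(v),int(u)]
def cloud(K,T,d):
    v,u=np.mgrid[:480,:640]; p=np.stack([(u-K[0,2])/K[0,0]*d,-(v-K[1,2])/K[1,1]*d,-d],-1)
    return p@T[:3,:3].T+T[:3,3]
def st():
    s=arm.get_state(); print({k:np.round(s[k],3).tolist() for k in s}); print(np.round(rot(s['tool_rot']),3))
E
python3 - <<'E'
from h import *
st()
for n in ['scene','top']:
    im,d,K,T,c=cam(n); cv2.imwrite(f'pics/{n}0.png',im); np.savez(f'{n}0.npz',im=im,d=d,K=K,T=T); print(c)
print(arm.get_calibration('wrist'))
E
```

```text
pics
{'t': 0.0, 'q': [1.133, 0.592, 0.048, 1.61, -0.033, 0.943, -0.034], 'qd': [0.001, -0.0, -0.001, -0.0, -0.0, -0.0, -0.0], 'effort': [0.0, -54.869, 1.546, -19.812, 0.009, 0.009, -0.0], 'tcp_pos': [0.244, -0.682, 0.23], 'tool_rot': [-0.12, -0.696, -0.122, 0.697], 'force': [0.846, -0.721, 0.248], 'ft_torque': [-0.005, 0.026, -0.023], 'finger_gap': 0.998}
[[-0.001  0.337 -0.941]
 [ 0.002 -0.941 -0.337]
 [-1.    -0.002  0.   ]]
{'mtx': array([[479.22708445,   0.        , 317.69997278],
       [  0.        , 479.22708445, 231.19527157],
       [  0.        ,   0.        ,   1.        ]]), 'xyz': array([-0.41761601,  0.57027078,  1.11653214]), 'attitude': array([-0.45977642, -0.19041537,  0.34803611,  0.79449261])}
{'mtx': array([[454.84886093,   0.        , 322.86300734],
       [  0.        , 454.84886093, 237.71717514],
       [  0.        ,   0.        ,   1.        ]]), 'xyz': array([0.22988985, 0.03680955, 1.46691237]), 'attitude': array([-0.66024657, -0.07158575,  0.07650513,  0.74370485])}
{'mtx': array([[381.23551262,   0.        , 316.31114641],
       [  0.        , 381.23551262, 239.7629275 ],
       [  0.        ,   0.        ,   1.        ]]), 'hand_eye': array([[-7.78556959e-05,  2.99835185e-01, -9.53991015e-01,
        -1.42894865e-01],
       [ 9.99999935e-01, -3.13669854e-04, -1.80195565e-04,
        -8.03077289e-05],
       [-3.53267193e-04, -9.53990966e-01, -2.99835141e-01,
        -7.53789766e-02],
       [ 0.00000000e+00,  0.00000000e+00,  0.00000000e+00,
         1.00000000e+00]])}
```

View pics/top0.png

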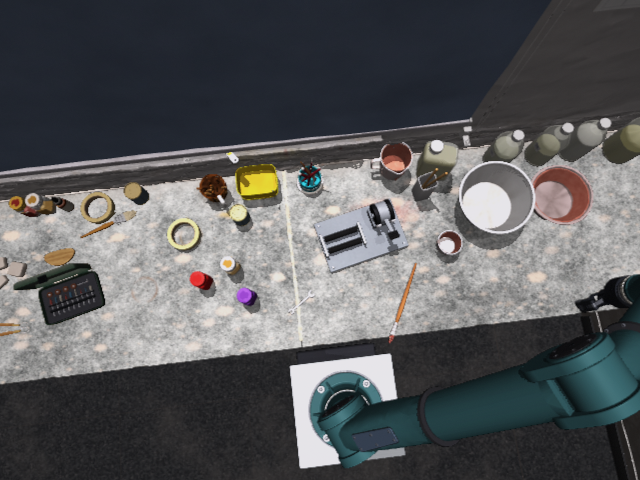

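View pics/scene0.png

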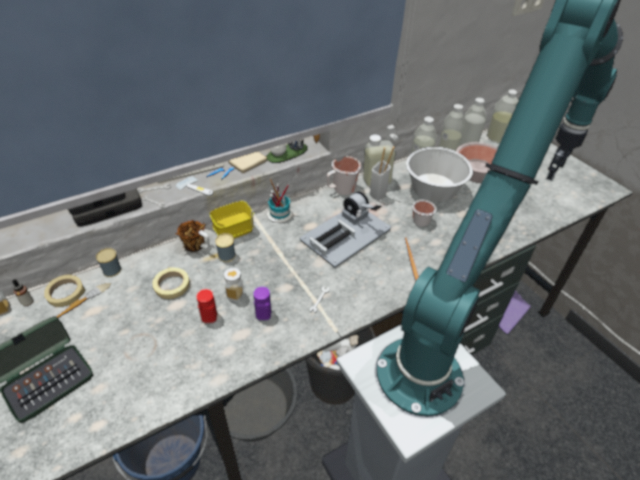

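Top picture (2 viewed so far):
- Jar candidates: white and ochre cap at (229,266), red one at (200,281), purple one at (246,296). Ochre tins at (238,214) and (134,190) are not jars.
- I choose (229,266).
- The roller is at (360,238), with its dial at (382,212) and pad near (393,235).
- The tin is at (238,214), the tape roll at (184,234) and the cup at (449,243).

```bash
python3 - <<'E'
from h import *
Z=np.load('top0.npz');im,d,K,T=[Z[k] for k in('im','d','K','T')]
P=cloud(K,T,d)
for n,u,v in [('jar',229,265),('red',200,280),('purple',246,295),('tin',238,213),('tape',184,220),('cup',449,233),('bench',300,270)]:
    print(n,np.round(P[v,u],3))
S=np.load('scene0.npz');PS=cloud(S['K'],S['T'],S['d'])
for n,u,v in [('jarS',233,273),('tinS',225,240)]: print(n,np.round(PS[v,u],3))
# clusters of jar top
def top(u,v,h,w=14,tol=.008):
    q=P[v-w:v+w,u-w:u+w].reshape(-1,3); q=q[abs(q[:,2]-h)<tol]
    (c,r)=cv2.minEnclosingCircle(q[:,:2].astype(np.float32)); return len(q),np.round(c,4),round(r,4),np.round(q.mean(0),4)
print('jar',top(229,265,.098)); print('red',top(200,280,.098,12)); print('purp',top(246,295,.098,12))
# base plate
w=P[190:285,305:420].reshape(-1,3); 
m=np.zeros((480,640),np.uint8); m[190:285,305:420]=((P[...,2]>.009)&(P[...,2]<.15))[190:285,305:420]*255
m=cv2.morphologyEx(m,cv2.MORPH_OPEN,np.ones((3,3)))
n,l,s,_=cv2.connectedComponentsWithStats(m);k=1+np.argmax(s[1:,4]);q=P[l==k]
q=q[q[:,2]<.022]
r=cv2.minAreaRect(q[:,:2].astype(np.float32)*1000);print('base',r,q[:,2].mean())
a=cv2.resize(im[180:330,180:420],(768,480),interpolation=2);
s=cv2.resize(S['im'][180:330,190:400],(0,0),fx=3,fy=3)
cv2.imwrite('pics/c1.png',a)
E
```

```text
jar [0.47  0.304 0.097]
red [0.435 0.394 0.099]
purple [0.374 0.26  0.093]
tin [0.64  0.269 0.065]
tape [0.65  0.454 0.021]
cup [ 0.499 -0.394  0.044]
bench [0.23  0.037 1.467]
jarS [0.479 0.304 0.094]
tinS [0.639 0.265 0.07 ]
jar (176, array([0.478 , 0.3099]), 0.023, array([0.4775, 0.3096, 0.0958]))
red (175, array([0.4415, 0.4044]), 0.0236, array([0.4421, 0.4044, 0.096 ]))
purp (175, array([0.3759, 0.2676]), 0.0229, array([0.3752, 0.2674, 0.0959]))
base ((535.6868286132812, -114.87226867675781), (170.50938415527344, 270.2799987792969), 12.393041610717773) 0.014997113571421769
```

View pics/c1.png

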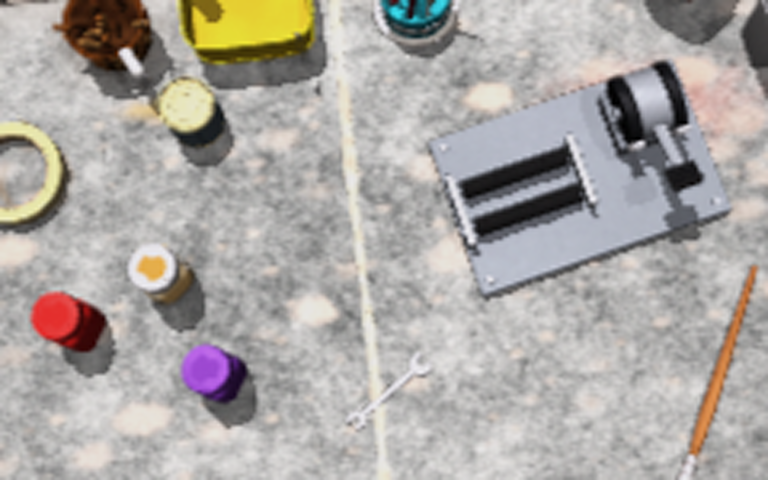

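The crop (3 viewed) confirms that the white and ochre capped jar at (150,265) in the crop is the one: clear, labelled and not red or purple. The dial pad is at (684,177) in the crop. Next I measure the roller features.

```bash
python3 - <<'E'
from h import *
Z=np.load('top0.npz');im,d,K,T=[Z[k] for k in('im','d','K','T')]
P=cloud(K,T,d)
th=np.radians(12.39);B=np.array([.5357,-.1149]);Rb=np.array([[np.cos(th),-np.sin(th)],[np.sin(th),np.cos(th)]])
L=(P[...,:2]-B)@Rb; z=P[...,2]
w=(abs(L[...,0])<.1)&(abs(L[...,1])<.15)
def rep(n,m):
    m=m&w; print(n,m.sum(),np.round([L[m].min(0),L[m].max(0),np.median(L[m],0)],4).tolist(),np.round(z[m].mean(),4))
cr=L[...,1]>-.03
rep('cradle>.028',cr&(z>.028)); rep('rollers front',cr&(z>.036)&(L[...,0]<0)); rep('rollers back',cr&(z>.036)&(L[...,0]>0))
rep('dial>.08',~cr&(z>.085)&(L[...,0]>0)); rep('dial all',~cr&(z>.03)&(L[...,0]>-.02))
rep('pad',~cr&(z>.06)&(L[...,0]<-.02)); rep('pad>.1',~cr&(z>.1)&(L[...,0]<0.0))
g=im.sum(2)
rep('dark cradle',(g<110)&cr&(z>.03)); 
for u,v in [(393,234),(394,235),(396,234)]: print(u,v,np.round(L[v,u],4),z[v,u].round(4))
E
```

```text
cradle>.028 571 [[-0.0377, -0.0069], [0.0369, 0.1345], [-0.0016, 0.0638]] 0.0408
rollers front 247 [[-0.037, -0.0054], [-0.0002, 0.1341], [-0.0208, 0.0644]] 0.042
rollers back 248 [[0.0006, -0.0055], [0.0369, 0.1345], [0.0186, 0.0664]] 0.0418
dial>.08 363 [[0.0006, -0.1107], [0.0664, -0.0491], [0.0318, -0.0795]] 0.0972
dial all 574 [[-0.0185, -0.1107], [0.0717, -0.0418], [0.0278, -0.0735]] 0.0853
pad 108 [[-0.0635, -0.0964], [-0.0204, -0.0633], [-0.0483, -0.0789]] 0.1098
pad>.1 101 [[-0.0635, -0.0964], [-0.0239, -0.0633], [-0.0493, -0.0792]] 0.1108
dark cradle 316 [[-0.0305, 0.0094], [0.0249, 0.1181], [-0.0158, 0.0637]] 0.0406
393 234 [-0.0502 -0.0801] 0.1098
394 235 [-0.0549 -0.0808] 0.1145
396 234 [-0.0542 -0.0873] 0.1162
```

>>> servo_tool([
  [1,-4,0,0,0],
  [1,-7,-6,-3,0.1],
  [1,-7,-8,-6,0.128],
  [1,-7,-10,-9,0.128],
  [1,-7,-12,-12,0.128],
])

```text
t: 0.52
tcp_pos: [0.31, -0.5361, 0.3011]
tool_rot: [-0.075, -0.703, -0.076, 0.703]
force: [0.6, 0.6, -0.5]
finger_gap: 0.995
```

Measurements agree with the given sizes: base 170.5×270.3 mm, yaw 0.216, cradle at (0.522,-0.052), pad at (0.504,-0.204) and 113 mm high. Moving over the jar at (0.478,0.310).

>>> servo_tool([
  [1,0,-2.8,-3,0],
  [1,0,-5.6,-6,0],
  [1,0,-8.4,-9,0],
  [1,0,-11.2,-12,0],
  [1,0,-14,-15,0],
])

```text
t: 0.93
tcp_pos: [0.4274, -0.3656, 0.3009]
tool_rot: [-0.075, -0.703, -0.076, 0.703]
force: [1.1, -0.9, -0.1]
finger_gap: 1.0
```

>>> servo_tool([
  [1,0,-3,-2.6,0],
  [1,0,-6,-5.2,0],
  [1,0,-9,-7.8,0],
  [1,0,-12,-10.4,0],
  [1,0,-15,-13,0],
])

```text
t: 1.35
tcp_pos: [0.523, -0.1896, 0.3008]
tool_rot: [-0.075, -0.703, -0.076, 0.704]
force: [-0.0, 0.3, -0.0]
finger_gap: 1.002
```

>>> servo_tool([
  [1,0,-3.6,-1.8,0],
  [1,0,-7.2,-3.6,0],
  [1,0,-10.8,-5.4,0],
  [1,0,-14.4,-7.2,0],
  [1,0,-18,-9,0],
])

```text
t: 1.77
tcp_pos: [0.5726, 0.0073, 0.3006]
tool_rot: [-0.075, -0.702, -0.076, 0.704]
force: [0.4, 0.1, -0.1]
finger_gap: 0.998
```

>>> servo_tool([
  [1,0,-3.6,-0.6,0],
  [1,0,-7.2,-1.2,0],
  [1,0,-10.8,-1.8,0],
  [1,0,-14.4,-2.4,0],
  [1,0,-18,-3,0],
])

```text
t: 2.18
tcp_pos: [0.5633, 0.1911, 0.3005]
tool_rot: [-0.075, -0.702, -0.075, 0.704]
force: [0.8, -1.1, -0.3]
finger_gap: 1.008
```

>>> servo_tool([
  [1,0,-3.4,1.4,0],
  [1,1,-6.7,2.9,0],
  [1,3,-10,4.4,0],
  [1,5,-13.4,5.8,0],
  [1,5,-13.4,5.8,0],
])

```text
t: 2.6
tcp_pos: [0.4696, 0.3164, 0.2473]
tool_rot: [-0.079, -0.698, -0.081, 0.707]
force: [-1.9, 0.2, 0.4]
finger_gap: 1.006
```

>>> servo_tool([
  [1,0,0,0,0],
])

```text
t: 2.68
tcp_pos: [0.4681, 0.3172, 0.2462]
tool_rot: [-0.081, -0.697, -0.081, 0.707]
force: [0.4, -0.3, 0.7]
finger_gap: 0.999
```

```bash
python3 - <<'E'
from h import *
im,d,K,T,c=cam('wrist'); cv2.imwrite('pics/w1.png',im); P=cloud(K,T,d); st()
m=(abs(P[...,2]-.098)<.012)&(d>0); n,l,s,cc=cv2.connectedComponentsWithStats(m.astype(np.uint8))
for k in range(1,n):
    if s[k,4]>300:
        q=P[l==k]; (ce,r)=cv2.minEnclosingCircle(q[:,:2].astype(np.float32)); print(s[k],np.round(ce,4),round(r,4),q[:,2].mean().round(4),im[l==k].mean(0))
E
```

```text
{'t': 2.733, 'q': [-0.487, 0.387, -0.244, 1.944, 0.108, 0.836, -2.128], 'qd': [0.027, -0.012, 0.012, -0.012, -0.002, 0.007, 0.003], 'effort': [2.343, -41.935, 0.665, -18.721, 0.346, -0.022, -0.012], 'tcp_pos': [0.467, 0.318, 0.246], 'tool_rot': [-0.08, -0.697, -0.082, 0.708], 'force': [-1.118, 0.998, 0.386], 'ft_torque': [0.033, 0.044, 0.051], 'finger_gap': 1.002}
[[-0.016  0.228 -0.973]
 [ 0.001 -0.974 -0.228]
 [-1.    -0.004  0.015]]
[ 302  179   58   59 2667] [0.4763 0.308 ] 0.0232 0.097 [123.73078365 145.8327709  157.32283465]
[ 176  195   61   58 2692] [0.4409 0.4025] 0.0236 0.0968 [ 31.64301634  34.87778603 150.85921248]
[ 323  303   53   52 2105] [0.3737 0.2654] 0.0237 0.0965 [78.35724466 33.9543943  61.03087886]
```

View pics/w1.png

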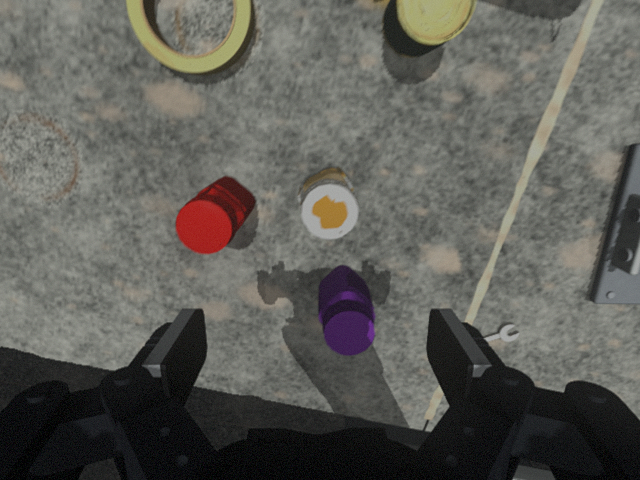

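Wrist picture (4 viewed): the white and ochre jar is at (330,210), the red one at (207,225) and the purple one at (347,330). The jar measures (0.477,0.309) with its top at 97 mm, which fits. Descending to grip it at about 75 mm height.

>>> servo_tool([
  [1,2,1.1,-0.9,0],
  [1,5,1.1,-1,0],
  [1,8,1.1,-1,0],
  [1,11,1.1,-1,0],
  [1,13,1.1,-1.1,0],
])

```text
t: 3.15
tcp_pos: [0.4782, 0.3075, 0.1137]
tool_rot: [-0.08, -0.696, -0.08, 0.709]
force: [0.0, 0.0, -0.0]
finger_gap: 1.0
```

```bash
python3 - <<'E'
from h import *
st()
s=arm.get_state();r=rot(s['tool_rot']).T
print(r@(np.array([.477,.309,.056])-s['tcp_pos'])*100)
E
```

```text
{'t': 3.15, 'q': [-0.504, 0.57, -0.195, 2.033, 0.177, 0.569, -2.164], 'qd': [-0.084, 0.353, 0.112, 0.095, 0.127, -0.458, -0.102], 'effort': [0.298, -48.588, -1.722, -13.249, -0.076, 0.171, 0.042], 'tcp_pos': [0.478, 0.308, 0.114], 'tool_rot': [-0.08, -0.696, -0.08, 0.709], 'force': [0.014, 0.042, -0.049], 'ft_torque': [0.007, -0.028, -0.018], 'finger_gap': 1.0}
[[-0.018  0.226 -0.974]
 [-0.002 -0.974 -0.226]
 [-1.    -0.002  0.017]]
[ 5.77260916 -0.15387996 -0.0183432 ]
```

>>> servo_tool([
  [1,2.5,-0.15,0,0],
  [1,4.8,-0.15,0,0],
  [1,5.8,-0.15,0,0],
  [1,5.8,-0.15,0,0],
  [0.5,5.8,-0.15,0,0],
], grip_force=25)

```text
t: 3.57
tcp_pos: [0.4776, 0.3084, 0.056]
tool_rot: [-0.08, -0.696, -0.08, 0.709]
force: [-0.4, 0.2, 0.1]
finger_gap: 0.885
```

>>> servo_tool([
  [0,0,0,0,0],
  [0,0,0,0,0],
  [0,0,0,0,0],
  [0,0,0,0,0],
  [0,0,0,0,0],
])

```text
t: 3.98
tcp_pos: [0.479, 0.309, 0.0579]
tool_rot: [-0.079, -0.698, -0.08, 0.708]
force: [-0.1, -1.3, 6.9]
finger_gap: 0.586
```

>>> servo_tool([
  [0,-1,0,0,0],
  [0,-4,0,0,0],
  [0,-7,0,0,0],
  [0,-7,0,0,0],
])

```text
t: 4.32
tcp_pos: [0.4832, 0.3115, 0.1338]
tool_rot: [-0.077, -0.701, -0.082, 0.704]
force: [1.4, 0.5, -0.3]
finger_gap: 0.588
```

```bash
python3 - <<'E'
from h import *
st()
E
```

```text
{'t': 4.317, 'q': [-0.498, 0.542, -0.204, 2.018, 0.172, 0.598, -2.161], 'qd': [-0.006, 0.054, 0.014, 0.029, 0.017, -0.072, -0.014], 'effort': [0.466, -45.594, -1.348, -11.596, -0.096, 0.689, 0.066], 'tcp_pos': [0.483, 0.311, 0.134], 'tool_rot': [-0.077, -0.701, -0.082, 0.704], 'force': [1.373, 0.505, -0.344], 'ft_torque': [0.14, -0.049, -0.002], 'finger_gap': 0.588}
[[-0.005  0.224 -0.975]
 [ 0.006 -0.975 -0.224]
 [-1.    -0.007  0.004]]
```

>>> servo_tool([
  [0,0,2,-0.8,0],
  [0,0,6,-1.6,0],
  [0,0,10,-2.4,0],
  [0,0,14,-3.2,0],
  [0,0,18,-4,0],
])

```text
t: 4.73
tcp_pos: [0.5628, 0.1434, 0.1329]
tool_rot: [-0.078, -0.701, -0.082, 0.704]
force: [0.9, 0.9, -0.2]
finger_gap: 0.586
```

>>> servo_tool([
  [0,0,4,-0.8,0],
  [0,0,8,-1.6,0],
  [0,0,12,-2.4,0],
  [0,0,16,-3.2,0],
  [0,0,18.5,-3.5,0],
])

```text
t: 5.15
tcp_pos: [0.6402, -0.0352, 0.1319]
tool_rot: [-0.077, -0.702, -0.079, 0.704]
force: [0.6, -1.3, -0.3]
finger_gap: 0.592
```

>>> servo_tool([
  [0,0,0,0,0],
  [0,0,0,0,0],
])

```text
t: 5.32
tcp_pos: [0.6405, -0.0394, 0.132]
tool_rot: [-0.075, -0.702, -0.077, 0.704]
force: [0.5, -0.3, -1.3]
finger_gap: 0.588
```

```bash
cat >> h.py <<'E'
th=np.radians(12.39);ex=np.array([np.cos(th),np.sin(th),0]);ey=np.array([-np.sin(th),np.cos(th),0]);B=np.array([.5357,-.1149,0])
def go(x,y,z,yaw=None):
    s=arm.get_state();r=rot(s['tool_rot']); t=B+x*ex+y*ey+[0,0,z]; p=np.array(s['tcp_pos'])
    print('local now',np.round([(p-B)@ex,(p-B)@ey,p[2]],4),'yaw_y',np.degrees(np.arctan2(r[1,1],r[0,1])).round(1),'tilt',r[:2,0].round(3),'F',np.round(s['force'],1),'gap',round(s['finger_gap'],3),'t',s['t'])
    print('shift cm',np.round(r.T@(t-p)*100,2))
E
python3 - <<'E'
from h import *
go(.1205,.045,.063)
E
```

```text
local now [0.1185 0.0512 0.132 ] yaw_y -77.7 tilt [-0.002  0.002] F [ 0.5 -0.3 -1.3] gap 0.588 t 5.3167
shift cm [ 6.9   0.64 -0.21]
```

>>> servo_tool([
  [0,2,0.3,-0.3,0],
  [0,4.5,0.6,-0.3,0],
  [0,6.9,0.6,-0.3,0],
  [0,6.9,0.6,-0.3,0],
  [0,6.9,0.6,-0.3,0],
], grip_force=20)

```text
t: 5.73
tcp_pos: [0.643, -0.0419, 0.0625]
tool_rot: [-0.076, -0.701, -0.078, 0.705]
force: [0.4, 0.5, -1.7]
finger_gap: 0.587
```

>>> servo_tool([
  [0,0,0,0.7,0],
  [0,0,0,1.4,0],
  [0,-0.2,0,2.2,0],
  [0,-0.4,0,3.1,0],
  [0,-0.4,0,3.1,0],
])

```text
t: 6.15
tcp_pos: [0.6109, -0.0491, 0.0679]
tool_rot: [-0.076, -0.701, -0.078, 0.705]
force: [0.3, 0.3, 0.6]
finger_gap: 0.584
```

```bash
python3 - <<'E'
from h import *
go(.0724,.045,.066); im,*_=cam('scene'); cv2.imwrite('pics/s2.png',cv2.resize(im[130:290,260:470],(840,640))[:600,:800])
E
```

```text
local now [0.0876 0.0481 0.0679] yaw_y -77.5 tilt [-0.006  0.003] F [0.3 0.3 0.6] gap 0.584 t 6.15
shift cm [0.2  0.31 1.52]
```

View pics/s2.png

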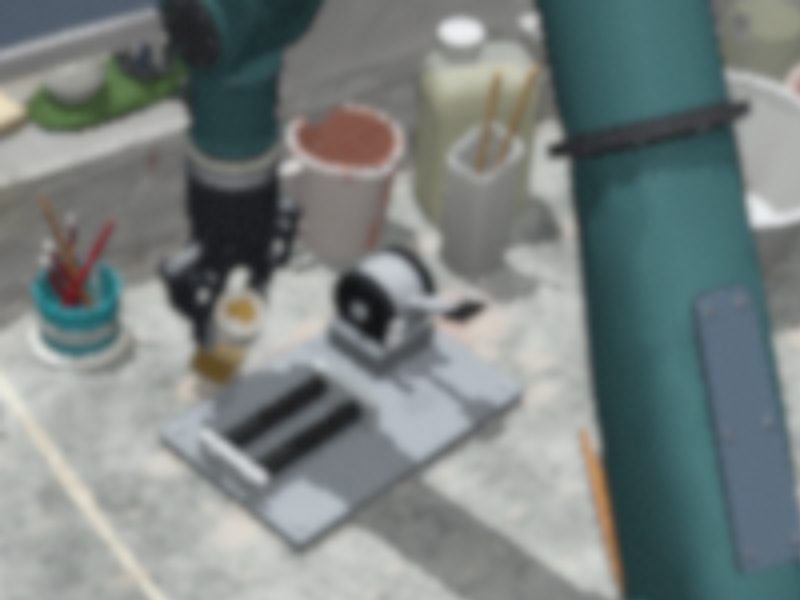

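Picture (5 viewed): the jar, cap at (240,310), is tipping against the rear plate edge, as planned. Continuing to about 60°.

>>> servo_tool([
  [0,0.1,0,0.8,0],
  [0,0.2,0,1.5,0],
  [0,0.5,0,2.4,0],
  [0,0.8,0,3.3,0],
  [0,1.2,0,4,0],
])

```text
t: 6.62
tcp_pos: [0.5716, -0.0582, 0.0556]
tool_rot: [-0.076, -0.701, -0.078, 0.705]
force: [1.7, 0.4, 0.1]
finger_gap: 0.571
```

>>> servo_tool([
  [0,0.3,0,0.5,0],
  [0,0.5,0,0.9,0],
  [0,0.5,0,0.9,0],
])

```text
t: 6.87
tcp_pos: [0.5682, -0.0592, 0.0532]
tool_rot: [0.076, 0.705, 0.078, -0.7]
force: [4.8, 2.9, 13.5]
finger_gap: 0.574
```

```bash
python3 - <<'E'
from h import *
go(.0396,.045,.0504); im,*_=cam('scene'); cv2.imwrite('pics/s3.png',cv2.resize(im[170:270,280:410],(780,600)))
E
```

```text
local now [0.0437 0.0474 0.0532] yaw_y -77.5 tilt [0.007 0.004] F [ 4.8  2.9 13.5] gap 0.574 t 6.8667
shift cm [0.28 0.24 0.41]
```

View pics/s3.png

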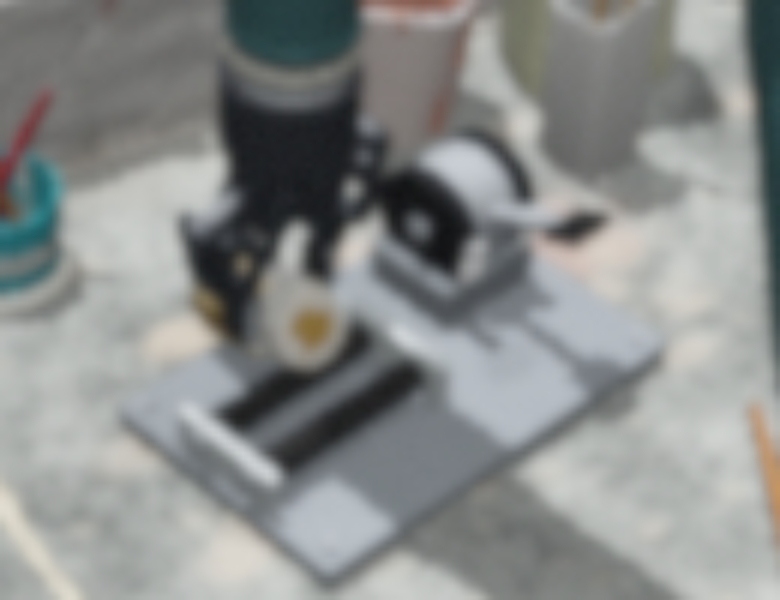

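Picture (6 viewed): the jar is nearly flat. Its cap faces the robot at (305,325) and touches the rear roller. Lift, turn 90° and carry it over the cradle.

>>> servo_tool([
  [0,-3,0,0,0],
  [0,-6,0,0,-0.1],
  [0,-8,0,0,-0.22],
  [0,-8,0,1,-0.34],
  [0,-8,0,2,-0.46],
], grip_force=30)

```text
t: 7.33
tcp_pos: [0.5475, -0.0645, 0.1337]
tool_rot: [0.237, 0.669, 0.237, -0.664]
force: [0.1, 0.1, -1.0]
finger_gap: 0.566
```

>>> servo_tool([
  [0,0,0,0,-0.12],
  [0,0,0,0,-0.24],
  [0,0,0,0,-0.36],
  [0,0,0,0,-0.48],
  [0,0,0,0,-0.6],
])

```text
t: 7.75
tcp_pos: [0.545, -0.0656, 0.1324]
tool_rot: [0.425, 0.566, 0.425, -0.565]
force: [0.0, -0.1, -0.3]
finger_gap: 0.564
```

>>> servo_tool([
  [0,0,0,0,-0.12],
  [0,0,0,0,-0.24],
  [0,0,0,0,-0.36],
  [0,0,0,0,-0.48],
  [0,0,0,0,-0.5],
])

```text
t: 8.17
tcp_pos: [0.5425, -0.0667, 0.1309]
tool_rot: [0.551, 0.442, 0.553, -0.443]
force: [0.3, 0.0, -0.6]
finger_gap: 0.559
```

```bash
python3 - <<'E'
from h import *
go(0,.037,.1)
im,d,K,T,c=cam('wrist'); cv2.imwrite('pics/w2.png',im)
im,d,K,T,c=cam('scene'); P=cloud(K,T,d);L=np.stack([(P-B)@ex,(P-B)@ey,P[...,2]],-1)
hsv=cv2.cvtColor(im,cv2.COLOR_BGR2HSV); m=(hsv[...,1]>110)&(hsv[...,0]<32)&(hsv[...,0]>12)&(abs(L[...,0])<.1)&(abs(L[...,1]-.06)<.12)&(L[...,2]>.06)
print(m.sum()); n,l,s,_=cv2.connectedComponentsWithStats(m.astype(np.uint8))
for k in range(1,n):
    if s[k,4]>15: print(s[k],np.median(L[l==k],0).round(4),L[l==k].min(0).round(4),L[l==k].max(0).round(4))
cv2.imwrite('pics/s4.png',cv2.resize(im[150:250,290:420],(780,600)))
E
```

```text
local now [0.017  0.0456 0.1309] yaw_y 12.6 tilt [-0.003  0.001] F [ 0.3  0.  -0.6] gap 0.559 t 8.1667
shift cm [ 3.09 -1.69  0.86]
0
```

View pics/s4.png

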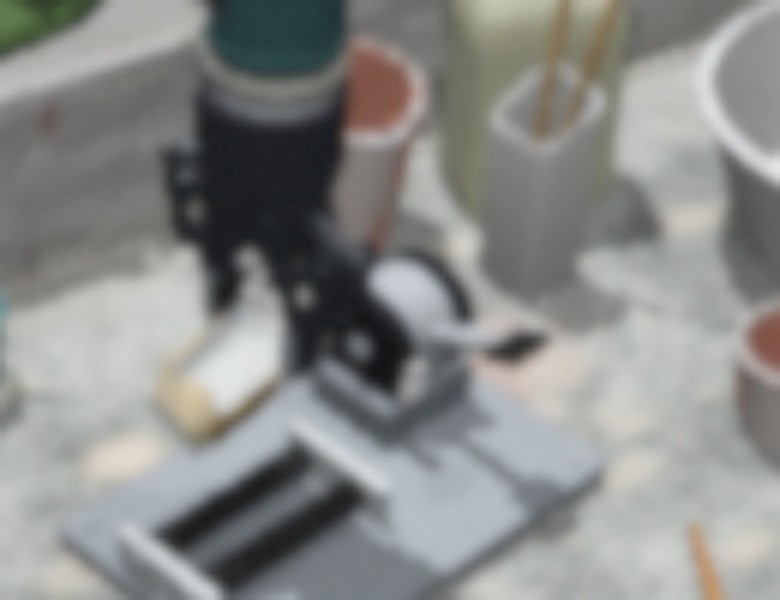

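Picture (7 viewed): the jar is held along the roller axis, bottom to the left and slightly low at (200,410), cap inside the gripper. I measure its tilt from depth.

```bash
python3 - <<'E'
from h import *
im,d,K,T,c=cam('scene'); P=cloud(K,T,d);L=np.stack([(P-B)@ex,(P-B)@ey,P[...,2]],-1)
m=(abs(L[...,0]-.017)<.04)&(L[...,1]>.05)&(L[...,1]<.16)&(L[...,2]>.065)&(L[...,2]<.2)&(d>0)
q=L[m];g=im[m].sum(1);q=q[g>200];print(len(q))
for y in np.arange(.05,.15,.01):
    w=q[(q[:,1]>=y)&(q[:,1]<y+.01)]
    if len(w): print(round(y,3),len(w),np.round([w[:,0].min(),w[:,0].max(),w[:,2].min(),w[:,2].max()],4))
go(0,.037,.1)
E
```

```text
440
0.05 116 [-0.0204  0.057   0.1228  0.1989]
0.06 60 [-0.0147  0.049   0.1066  0.1989]
0.07 59 [-0.0072  0.0376  0.1081  0.1567]
0.08 55 [-0.0028  0.039   0.094   0.1566]
0.09 67 [-0.0029  0.0474  0.0911  0.147 ]
0.1 63 [-0.0007  0.0437  0.1002  0.1455]
0.11 20 [0.0036 0.0391 0.1192 0.139 ]
local now [0.0183 0.0459 0.1316] yaw_y 12.3 tilt [-0.001  0.001] F [-0.4 -0.6 -0.6] gap 0.569 t 8.3167
shift cm [ 3.16 -1.82  0.89]
```

>>> servo_tool([
  [0,0,-1,0.3,0],
  [0,1,-1.8,0.5,0],
  [0,3,-1.8,0.5,0],
  [0,5.5,-1.8,0.5,0],
  [0,5.5,-1.8,0.5,0],
], grip_force=20)

```text
t: 8.73
tcp_pos: [0.5233, -0.076, 0.0737]
tool_rot: [0.548, 0.442, 0.553, -0.446]
force: [-2.1, -0.8, -0.6]
finger_gap: 0.569
```

```bash
python3 - <<'E'
from h import *
go(0,.041,.048)
E
```

```text
local now [-0.0038  0.0406  0.0737] yaw_y 12.2 tilt [-0.008 -0.001] F [-2.1 -0.8 -0.6] gap 0.569 t 8.7333
shift cm [ 2.57  0.4  -0.04]
```

>>> servo_tool([
  [0,0.5,0.4,0,0],
  [0,1,0.4,0,0],
  [0,1.5,0.4,0,0],
  [0,1.8,0.4,0,0],
  [0,1.8,0.4,0,0],
])

```text
t: 9.15
tcp_pos: [0.5274, -0.0762, 0.0581]
tool_rot: [0.549, 0.441, 0.551, -0.447]
force: [-5.1, -3.5, 18.8]
finger_gap: 0.554
```

>>> servo_tool([
  [0,0.3,0,0,0],
  [0,0.6,0,0,0],
  [0,0.6,0,0,0],
])

```text
t: 9.4
tcp_pos: [0.5276, -0.0769, 0.0568]
tool_rot: [0.551, 0.44, 0.549, -0.448]
force: [-10.5, -4.3, 40.0]
finger_gap: 0.552
```

```bash
python3 - <<'E'
from h import *
go(0,.041,.048)
im,d,K,T,c=cam('scene'); P=cloud(K,T,d);L=np.stack([(P-B)@ex,(P-B)@ey,P[...,2]],-1)
m=(abs(L[...,0])<.04)&(L[...,1]>.05)&(L[...,1]<.16)&(L[...,2]>.055)&(L[...,2]<.12)&(d>0)
q=L[m];g=im[m].sum(1);q=q[g>200];print(len(q))
for y in np.arange(.05,.15,.01):
    w=q[(q[:,1]>=y)&(q[:,1]<y+.01)]
    if len(w): print(round(y,3),len(w),np.round([w[:,0].min(),w[:,0].max(),w[:,2].max(),w[:,1].max()],4))
E
```

```text
local now [0.0002 0.0389 0.0568] yaw_y 12.1 tilt [-0.006 -0.01 ] F [-10.5  -4.3  40. ] gap 0.552 t 9.4
shift cm [ 0.88 -0.02 -0.22]
315
0.05 69 [-0.0332  0.0365  0.1158  0.0594]
0.06 36 [-0.024   0.0189  0.0907  0.0698]
0.07 37 [-0.025   0.0214  0.0922  0.0798]
0.08 44 [-0.024   0.0195  0.0929  0.0899]
0.09 40 [-0.0226  0.016   0.0942  0.0997]
0.1 88 [-0.0199  0.0288  0.0921  0.1097]
0.11 1 [-0.0142 -0.0142  0.0595  0.1109]
```

Wrist force is up to 40 N and the jar lies within about 0.1 rad of flat, its bottom end slightly high. I'll ease off, then open so that it settles.

>>> servo_tool([
  [0,-0.3,0,0,0],
  [0,-0.5,0,0,0],
  [0.62,-0.5,0,0,0],
  [0.7,-0.5,0,0,0],
  [0.8,-0.5,0,0,0],
])

```text
t: 9.87
tcp_pos: [0.5276, -0.0765, 0.0614]
tool_rot: [0.55, 0.44, 0.55, -0.448]
force: [-0.3, -0.6, 0.8]
finger_gap: 0.796
```

>>> servo_tool([
  [1,0,0,0,0],
  [1,0,0,0,0],
  [1,0,0,0,0],
])

```text
t: 10.12
tcp_pos: [0.5275, -0.0765, 0.0609]
tool_rot: [0.55, 0.44, 0.55, -0.448]
force: [-0.9, -0.2, -0.2]
finger_gap: 0.995
```

```bash
python3 - <<'E'
from h import *
go(0,.041,.15)
im,d,K,T,c=cam('scene'); P=cloud(K,T,d);L=np.stack([(P-B)@ex,(P-B)@ey,P[...,2]],-1)
m=(abs(L[...,0])<.04)&(L[...,1]>.05)&(L[...,1]<.16)&(L[...,2]>.055)&(L[...,2]<.12)&(d>0)
q=L[m];g=im[m].sum(1);q=q[g>200];print(len(q))
for y in np.arange(.05,.15,.01):
    w=q[(q[:,1]>=y)&(q[:,1]<y+.01)]
    if len(w): print(round(y,3),len(w),np.round([w[:,0].min(),w[:,0].max(),w[:,2].max(),w[:,1].max()],4))
E
```

```text
local now [0.0002 0.0393 0.0609] yaw_y 12.1 tilt [-0.007 -0.009] F [-0.9 -0.2 -0.2] gap 0.995 t 10.1167
shift cm [-8.91 -0.1  -0.1 ]
285
0.05 37 [-0.0266  0.0151  0.091   0.0599]
0.06 40 [-0.0256  0.014   0.0923  0.0697]
0.07 42 [-0.0258  0.0157  0.0897  0.0796]
0.08 33 [-0.0253  0.0156  0.0896  0.0898]
0.09 45 [-0.0247  0.0185  0.0919  0.0999]
0.1 86 [-0.0251  0.0248  0.0917  0.1087]
0.11 2 [-0.0172 -0.0047  0.088   0.1116]
```

>>> servo_tool([
  [1,-2.5,0,0,0],
  [1,-6,0,0,0],
  [1,-10,0,0,0],
  [1,-14,0,0,0],
  [1,-17,0,0,0],
])

```text
t: 10.58
tcp_pos: [0.5293, -0.0745, 0.2338]
tool_rot: [0.551, 0.441, 0.549, -0.448]
force: [0.9, 0.2, 0.1]
finger_gap: 0.999
```

>>> servo_tool([
  [0.5,0,0,4,0],
  [0,0,0,8,0],
  [0,0,0,12,0],
  [0,0,0,13.5,0],
  [0,0,0,13.5,0],
])

```text
t: 11.0
tcp_pos: [0.5577, -0.2129, 0.234]
tool_rot: [0.549, 0.443, 0.547, -0.451]
force: [0.6, -0.3, -0.9]
finger_gap: 0.297
```

```bash
python3 - <<'E'
from h import *
go(-.053,-.08,.14)
im,d,K,T,c=cam('top'); P=cloud(K,T,d);L=np.stack([(P-B)@ex,(P-B)@ey,P[...,2]],-1)
for n in ('scene','wrist'):
    im,d,K,T,c=cam(n); P=cloud(K,T,d);L=np.stack([(P-B)@ex,(P-B)@ey,P[...,2]],-1)
    m=(abs(L[...,0])<.04)&(L[...,1]>-.02)&(L[...,1]<.16)&(L[...,2]>.05)&(L[...,2]<.12)&(d>0); q=L[m]
    print(n,len(q), len(q) and (q.min(0).round(4),q.max(0).round(4)))
    for y in np.arange(0,.13,.01):
        w=q[(q[:,1]>=y)&(q[:,1]<y+.01)]
        if len(w)>20: print(round(y,3),len(w),np.percentile(w[:,2],[90,99]).round(4),np.median(w[w[:,2]>np.percentile(w[:,2],80),0]).round(4))
    cv2.imwrite(f'pics/{n}5.png',im)
a=cv2.imread('pics/wrist5.png');b=cv2.resize(cv2.imread('pics/scene5.png')[170:270,280:410],(390,300))
cv2.imwrite('pics/m5.png',np.hstack([cv2.resize(a,(400,300)),b]))
E
```

```text
local now [ 0.0004 -0.1005  0.234 ] yaw_y 11.6 tilt [-0.005 -0.011] F [ 0.6 -0.3 -0.9] gap 0.297 t 11.0
shift cm [ 9.41 -5.3  -2.06]
scene 450 (array([-0.0367,  0.0019,  0.0502]), array([0.0253, 0.11  , 0.0945]))
0.01 28 [0.0857 0.0859] -0.0046
0.02 39 [0.0859 0.088 ] -0.0042
0.03 29 [0.0865 0.0878] -0.0034
0.04 38 [0.0895 0.0916] 0.0029
0.05 42 [0.0865 0.0882] 0.0069
0.06 41 [0.0874 0.0928] 0.0036
0.07 45 [0.0886 0.0917] 0.0017
0.08 40 [0.088  0.0912] 0.0007
0.09 46 [0.0897 0.0936] 0.007
0.1 97 [0.0863 0.0884] 0.0011
wrist 5483 (array([-0.0267,  0.008 ,  0.0506]), array([0.026 , 0.0637, 0.0903]))
0.0 247 [0.0833 0.0856] -0.0004
0.01 928 [0.0847 0.0859] -0.0018
0.02 944 [0.0854 0.0864] -0.0017
0.03 1085 [0.0864 0.0884] 0.0038
0.04 1163 [0.0878 0.089 ] 0.0045
0.05 1077 [0.0877 0.0889] 0.0048
0.06 39 [0.0766 0.0777] -0.0218
```

View pics/m5.png

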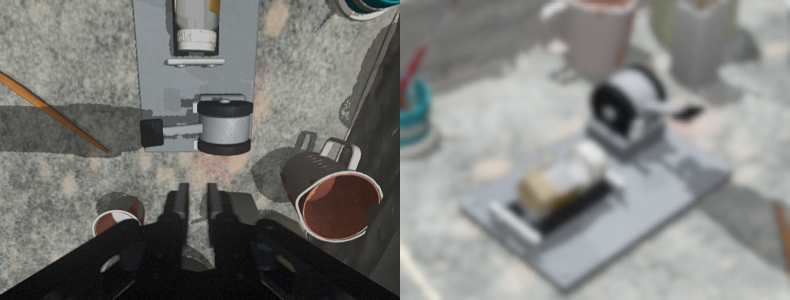

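Picture (8 viewed): the jar lies on both rollers between the end plates, from y=0.009 to 0.110 in the roller frame (middle about 0.060, cradle point 0.064). The dial pad is at wrist (150,132). Now the fingers go over the pad, closed.

>>> servo_tool([
  [0,0,-3,-1,0],
  [0,2,-5.8,-2.1,0],
  [0,5,-5.8,-2.1,0],
  [0,8,-5.8,-2.1,0],
  [0,9.5,-5.8,-2.1,0],
])

```text
t: 11.57
tcp_pos: [0.4931, -0.1946, 0.1375]
tool_rot: [0.55, 0.439, 0.553, -0.446]
force: [-0.5, 0.0, 0.1]
finger_gap: -0.001
```

>>> servo_tool([
  [0,0.3,0,0,0],
  [0,0.3,0,0,0],
])

```text
t: 11.73
tcp_pos: [0.4918, -0.1918, 0.1336]
tool_rot: [0.55, 0.438, 0.555, -0.445]
force: [0.3, 0.7, -0.4]
finger_gap: 0.002
```

```bash
python3 - <<'E'
from h import *
go(-.058,-.08,.044)
E
```

```text
local now [-0.0594 -0.0656  0.1336] yaw_y 12.7 tilt [-0.012 -0.004] F [ 0.3  0.7 -0.4] gap 0.002 t 11.7333
shift cm [8.96 0.25 1.43]
```

>>> servo_tool([
  [0,0,0.1,0.7,0],
  [0,0,0.2,1.4,0],
  [0,1.5,0.2,1.4,0],
  [0,2,0.2,1.4,0],
  [0,2.5,0.2,1.4,0],
])

```text
t: 12.15
tcp_pos: [0.4972, -0.2062, 0.1092]
tool_rot: [0.55, 0.438, 0.554, -0.446]
force: [-1.3, -1.0, 3.9]
finger_gap: -0.002
```

>>> servo_tool([
  [0,1,0,0,0],
  [0,2,0,0,0],
  [0,3,0,0,0],
  [0,4,0,0,0],
  [0,4.3,0,0,0],
])

```text
t: 12.57
tcp_pos: [0.4959, -0.2067, 0.0646]
tool_rot: [0.549, 0.438, 0.555, -0.446]
force: [-0.2, -1.5, 3.3]
finger_gap: 0.002
```

```bash
python3 - <<'E'
from h import *
go(-.058,-.08,.044)
E
```

```text
local now [-0.0585 -0.0811  0.0646] yaw_y 12.6 tilt [-0.013 -0.005] F [-0.2 -1.5  3.3] gap 0.002 t 12.5667
shift cm [ 2.05  0.08 -0.11]
```

>>> servo_tool([
  [0,0.7,0,-0.1,0],
  [0,1.4,0,-0.1,0],
  [0,2,0,-0.1,0],
  [0,2,0,-0.1,0],
  [0,2,0,-0.1,0],
])

```text
t: 12.98
tcp_pos: [0.4964, -0.2052, 0.0445]
tool_rot: [0.55, 0.438, 0.555, -0.445]
force: [1.3, -0.3, 4.7]
finger_gap: 0.001
```

```bash
cat > ang.py <<'E'
from h import *
go(-.058,-.08,.042)
for n in ('scene','top','wrist'):
    im,d,K,T,c=cam(n); P=cloud(K,T,d);L=np.stack([(P-B)@ex,(P-B)@ey,P[...,2]],-1)
    m=(L[...,0]>-.09)&(L[...,0]<.0)&(abs(L[...,1]+.08)<.022)&(L[...,2]>.022)&(L[...,2]<.09)&(d>0)
    q=L[m]; print(n,len(q))
    for x in np.arange(-.09,.0,.01):
        w=q[(q[:,0]>=x)&(q[:,0]<x+.01)]
        if len(w)>4: print(round(x,3),len(w),np.percentile(w[:,2],[10,50,90]).round(4),w[:,1].mean().round(3))
    cv2.imwrite(f'pics/{n}6.png',im)
c=arm.get_calibration('scene');
a=cv2.imread('pics/scene6.png')[175:250,330:420]
cv2.imwrite('pics/m6.png',cv2.resize(a,(720,600),interpolation=cv2.INTER_CUBIC))
E
python3 ang.py
```

```text
local now [-0.0578 -0.0798  0.0445] yaw_y 12.7 tilt [-0.012 -0.004] F [ 1.3 -0.3  4.7] gap 0.001 t 12.9833
shift cm [ 0.25 -0.02  0.02]
scene 173
-0.08 13 [0.0581 0.066  0.0749] -0.077
-0.07 52 [0.0359 0.0512 0.0777] -0.074
-0.06 34 [0.0394 0.0619 0.0811] -0.069
-0.05 16 [0.0427 0.0596 0.0869] -0.071
-0.04 9 [0.0455 0.0501 0.061 ] -0.077
-0.03 13 [0.0456 0.0511 0.0546] -0.08
-0.02 12 [0.0476 0.0565 0.0594] -0.08
-0.01 22 [0.0482 0.0585 0.0739] -0.077
top 27
-0.07 10 [0.0379 0.0485 0.0633] -0.07
-0.06 9 [0.0375 0.0416 0.0541] -0.066
wrist 10664
-0.09 5 [0.0892 0.0894 0.0899] -0.07
-0.08 419 [0.0583 0.0737 0.0894] -0.072
-0.07 1948 [0.0397 0.0655 0.0855] -0.07
-0.06 2449 [0.0436 0.0715 0.0834] -0.071
-0.05 1297 [0.0446 0.0487 0.0872] -0.073
-0.04 837 [0.0476 0.05   0.052 ] -0.08
-0.03 841 [0.051  0.0535 0.0552] -0.08
-0.02 905 [0.0544 0.0568 0.0587] -0.08
-0.01 1963 [0.058  0.0622 0.0794] -0.073
```

View pics/m6.png

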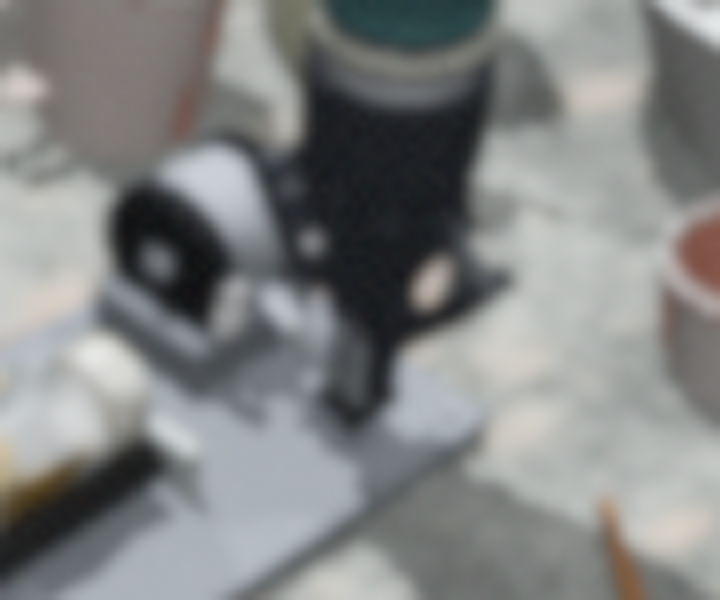

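Picture (9 viewed): the closed fingertips press the pad at (355,395), and the jar cap is at (110,370), undisturbed. The lever slope from wrist depth is about 0.33 rad below level (dial about 0.75), so it needs 7–8 mm more.

>>> servo_tool([
  [0,0.3,0,0,0],
  [0,0.6,0,0,0],
  [0,0.7,0,0,0],
  [0,0.7,0,0,0],
  [0,0.7,0,0,0],
])

```text
t: 13.55
tcp_pos: [0.496, -0.2052, 0.0379]
tool_rot: [0.55, 0.438, 0.555, -0.445]
force: [-0.2, 0.4, 4.6]
finger_gap: -0.001
```

```bash
cat > ang2.py <<'E'
from h import *
go(-.058,-.08,.037)
im,d,K,T,c=cam('wrist'); P=cloud(K,T,d);L=np.stack([(P-B)@ex,(P-B)@ey,P[...,2]],-1)
def fit(m):
    q=L[m]; 
    for _ in range(4):
        p=np.polyfit(q[:,0],q[:,2],1); e=abs(q[:,2]-np.polyval(p,q[:,0])); q=q[e<max(.0015,2*np.median(e))]
    return p,len(q)
m=(L[...,0]>-.04)&(L[...,0]<-.008)&(abs(L[...,1]+.08)<.004)&(L[...,2]>.025)&(L[...,2]<.08)&(d>0)
p,n=fit(m); a=np.arctan(p[0])
b=(L[...,0]>-.08)&(L[...,0]<.08)&(L[...,1]>-.035)&(L[...,1]<-.02)&(L[...,2]<.03)&(L[...,2]>0)
pb,nb=fit(b)
print('lever',a.round(3),n,'z at axis',np.polyval(p,.036).round(4),'plate slope,z0',pb.round(4),nb,'dial',(a-np.arctan(pb[0])+.42).round(3))
E
python3 ang2.py
```

```text
local now [-0.0582 -0.0796  0.0379] yaw_y 12.7 tilt [-0.012 -0.004] F [-0.2  0.4  4.6] gap -0.001 t 13.55
shift cm [0.09 0.02 0.04]
lever 0.405 1656 z at axis 0.0752 plate slope,z0 [0.0007 0.0163] 12624 dial 0.825
```

>>> servo_tool([
  [0,0.13,0,0,0],
  [0,0.13,0,0,0],
  [0,0.13,0,0,0],
  [0,0.13,0,0,0],
])

```text
t: 13.93
tcp_pos: [0.4961, -0.2051, 0.0368]
tool_rot: [0.55, 0.438, 0.554, -0.445]
force: [1.3, 0.5, 5.4]
finger_gap: -0.001
```

```bash
python3 ang2.py; sleep 0; python3 - <<'E'
from h import *
im,d,K,T,c=cam('wrist'); s,*_=cam('scene')
cv2.imwrite('pics/m7.png',np.hstack([cv2.resize(im,(533,400)),cv2.resize(s[180:270,285:345],(266,400))]))
P=cloud(K,T,d)
t,dt,K,T,_=cam('top');P=cloud(K,T,dt)
Z=np.load('top0.npz');P0=cloud(Z['K'],Z['T'],Z['d'])
for n,u,v,h in[('tin',238,213,.07),('tape',184,234,.024),('cup',449,243,.062)]:
    for Q in(P0,P):
        w=Q[v-22:v+22,u-22:u+22].reshape(-1,3);w=w[abs(w[:,2]-h)<.007]; print(n,len(w),w.mean(0).round(4) if len(w) else '')
E
python3 ang2.py
```

```text
local now [-0.058  -0.0796  0.0368] yaw_y 12.7 tilt [-0.011 -0.004] F [1.3 0.5 5.4] gap -0.001 t 13.9333
shift cm [-0.02 -0.    0.04]
lever 0.42 1638 z at axis 0.0755 plate slope,z0 [0.0007 0.0163] 12753 dial 0.839
tin 288 [0.654  0.2735 0.0683]
tin 297 [0.6528 0.2731 0.0683]
tape 389 [0.6068 0.4611 0.0234]
tape 388 [0.6057 0.4604 0.0232]
cup 119 [ 0.4707 -0.3902  0.0605]
cup 15 [ 0.4367 -0.368   0.0606]
local now [-0.058  -0.0796  0.0368] yaw_y 12.7 tilt [-0.012 -0.004] F [ 1.7 -0.1  4.4] gap 0.001 t 14.1333
shift cm [-0.02  0.    0.04]
lever 0.414 1662 z at axis 0.0751 plate slope,z0 [0.0005 0.0163] 12723 dial 0.834
```

View pics/m7.png

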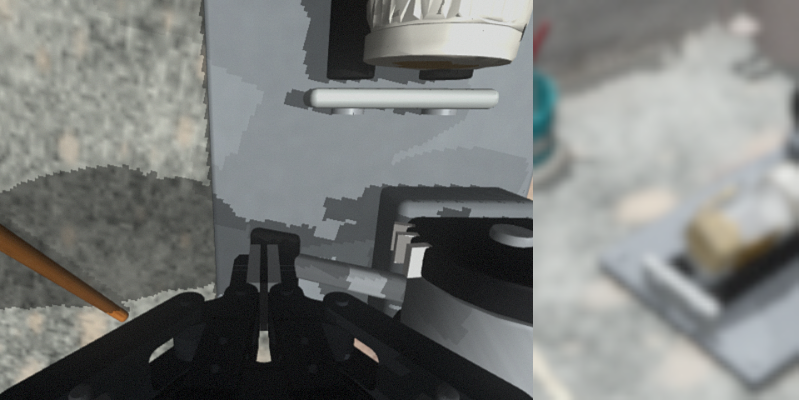

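Picture (10 viewed): fingers on the pad at (275,240), jar cap at (445,35) lying inside the end plate. The dial reads 0.83–0.84, so I hand in.

```bash
python3 -c "
from h import *
print(arm.close_job()); go(-.058,-.08,.037)"
```

```text
the job is handed in; nothing more can be done
None
the job is handed in; nothing more can be done
```

The jar is lying in the cradle and released, and the job was handed in with the closed fingertips still holding the dial pad at the third mark, at about 14 s.

- **Jar:** The tool only points down, so I tipped the gripped jar against the roller plate's rear edge and turned it 90°. I then pressed it flat on the two rollers and let go. The last checks show it level between the end plates, its middle about 4 mm from the cradle point.
- **Dial:** I pressed the pad to a lever slope of 0.41–0.42 rad below level, which is a dial angle of about 0.835 (third click 0.84). Wrist force was about 5 N upward and steady.
- **Bystanders:** The tin and tape roll read within about 1 mm of where they started. In the last top view the arm hid most of the cup, so its position could not be compared; the arm never went near it.
- **Force:** While laying the jar, the vertical wrist force briefly reached 40 N (about 41 N in all). That was through the fingers and jar onto the rollers, and I eased off before opening. The limit for the arm or gripper body is 40 N and for the wrist 120 N.
- **Depth readings:** These put the jar's top 1–4 mm above the expected 84.5 mm, which I took as camera error.

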